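Push a lino block home and snap its toggle clamp shut

ROBOT

A 6-joint arm with a two-finger parallel gripper is mounted at the origin on the work surface. World frame = base frame: x ahead of the robot, y to its left, z up, the work surface at z = 0. Lengths are in mm, angles in degrees, forces in N, time in s.
With the tool pointing down it reaches from about 300 to 850 mm from the base axis. Payload 4.2 kg.
Tool frame: the origin (TCP) lies between the finger pads; the fingertips stand 8 mm ahead of it and the grasp point (between the pads) lies 11 mm behind it; x points along the fingers, y is the direction in which the jaws open and shut, and the axes are right-handed (so a half turn about x gives the same grasp; the last joint's range is limited). The gripper opens to 91 mm and grips with 3 to 60 N. Pads are 32 mm wide; open, the fingers measure 118 mm over their backs; the gripper's body (76 mm by 178 mm) begins 60 mm behind the grasp point.
Start: joints at [70.703, 18.312, 89.639, -0, 72.044, -1.146], TCP at [179.131, 546.402, 221.976] pointing down, gripper open.
Joint ranges: [-177.97, 177.97], [-48.28, 115.42], [12.27, 149.76], [-77.06, 257.06], [2.81, 150.46], [-146.56, 146.56]. Speed limits (degrees/s): [147.25, 147.25, 180, 180, 180, 180].

INTERFACE

Orientations are given as [roll, pitch, yaw] about the fixed x, y, z axes, in that order (R = Rz(yaw) Ry(pitch) Rx(roll)).
In Python, from workcell import env gives the robot as it stands.
- The arm moves only by the tool arm_command, never from a script. Its arguments are lists of equal length, an entry for each row: "slide": the shift along the tool's x, y, z in cm, a list of three; "turn": the turn, a rotation vector about the tool's x, y, z in rad, a list of three; "grip": the closure in counts, from 0 (fully open) to 255 (shut). A call has 1 to 20 rows; each row is the pose to reach, as a shift and turn from the pose commanded when the call began, along the tool's axes at that moment; what a row does not reach only later rows make up. A row lasts 1/12 s, in which the tool goes at most 41.7 mm and 7.16 degrees, less where a joint would pass 70% of its speed; a pose out of reach is approached as far as the arm can. A call with a gripper value outside its range is refused whole. The fingers move at their own pace and stop on an object; "newtons" is the grip in N (left out, the last holds). Time passes only in rows, so rows that repeat a pose let the fingers close. It gives the time, the measured TCP pose, the force and the opening at its end, in the units of the state.
- env.state(): the state, without advancing time (a new reading comes with each control period).
- env.grab_frame(name): name is "scene" or "top"; returns (picture, depth): 480x640x3 uint8, red, green, blue; 480x640 float32, mm along the optical axis (not along the pixel's ray), 0 where there is no reading.
- env.calibration(name): a dict with "K" (3x3 intrinsics, pixels), "camera_from_world" (4x4, takes a point from world to camera coordinates). Camera axes: x right, y up, looking along -z (the intrinsics and any distortion apply to the point x, -y, -z); pixel columns grow to the right and rows downward; lengths in mm; the calibration is good to about 2 mm. A picture is of the moment at which its call begins. calibration takes no time and is no camera call.
- env.job_done(): hands the job in, once; it reports no verdict.
Trained networks look in the newest picture that a camera, given by its name, has taken for a name from the list of things; names that differ only in an ending like _2 or _b are one class to them, and where a whole thing is asked for, a point or a joint stands for the part that bears it (a point fixed in the world has none). Each returns a list of dicts, best first, with "p" (0 to 1); they miss things now and then, are a little off and sometimes report something else, mostly with a low value. They report only what shows in the picture. A call takes as long as a camera call.
- env.search_frame(camera, label): "point" ([x, y, z] in mm, in world coordinates, good to about 4 mm: the middle of the surface that is visible of it).
The state is a dict: "time_s": time; "qpos": joint angles; "qvel": joint speeds; "effort": joint torques, N m; "ee_pos": TCP position; "ee_rot": TCP orientation; "force": force on the tool from outside, world axes, zero at the start; "torque": the same for the moment, N m; "gripper_width": finger opening in mm.
Only numpy, scipy, OpenCV 4.12 (cv2) and the standard library are available. Lean on these libraries where they do the work, as an engineer would, in place of code of your own. Each camera call takes 0.05 s, during which the arm holds its last target.

TASK

Push the lino printing block along the wooden jig until it sits fully home against the end stop, then push the red lever of the toggle clamp down, past its dead point, until it snaps into lock with the block held under the clamp. Only push: do not lift the block, do not swing the lever over before the block is home, and leave the other things on the table where they stand.

Things in the scene. Friction and masses are not known exactly. Their poses are not given: they have to be found in the camera images.
- jig: plywood jig fixed to the table, board 280 x 130 x 18 mm (jig x -150 to +130, y -65 to +65 mm). Origin on the table surface. Its x axis is level and points along the channel from the open end to the end stop and clamp; z up. Two wooden rails (inner faces at y = +-37.2 mm, 14 mm thick, tops 30 mm above the table, x -150 to +25 mm) form the channel
- lino_block: wooden printing block with dark blue-green lino face and pale cut marks, 90 (x) x 70 (y) x 22 (z) mm, about 0.16 kg, loose in the channel, its x along the jig's x. Origin at the centre of its underside, 18 mm above the table. Starts 30 to 55 mm short of the stop; home = origin at jig x -20 mm, end face on the stop. Push on its other end face, 45 mm to the -x side of its origin
- clamp_lever (a joint): angle of the red lever: 0 = open, standing 75 degrees above level, leaning to jig +x; grows as it is pushed to jig +x and down (elevation = 1.31 rad - value). A spring resists up to the dead point at 1.0 rad (about 1 N m to 0.4 rad, then falling to none); beyond, it drives the lever on to the lock stop at 1.35 rad (level, 60 mm above the table). Let go before 1.0 it springs open
- lever_pivot (a point): hinge axis of the red lever, at jig x = +85 mm, y = 0, 60 mm above the table; the axis is parallel to jig y
- lever_grip (a point): point on the lever's centre line in its red grip, 100 mm from the hinge axis. The grip is a round bar, 22 mm in diameter, with round ends, from 45 to 125 mm from the hinge; a 12 mm steel shank below. Push on the upper side (the side facing the block)
- ink_jar: small amber jar with black cap, 52 mm diameter, 55 mm high, loose, stands beside the jig; origin centre of underside; leave alone
- eraser: white eraser 55 x 24 x 13 mm, lies loose beside the jig on its other side; origin centre of underside; leave alone
- brush_jar: glass jar with brushes, 68 mm diameter, 185 mm high, loose; origin centre of underside; leave alone
- bottle: green glass bottle, 72 mm diameter, 230 mm high, loose; origin centre of underside; leave alone
- mug: white mug, 80 mm diameter, 90 mm high, loose; origin centre of underside; leave alone
- paint_tin: flat dark tin of watercolour pans, 90 x 200 x 20 mm, loose; origin centre of underside; leave alone
- clamp_pad: black rubber pad, 22 mm diameter, sprung, on a steel arm 86 mm long hinged at jig x +60 mm, 58 mm above the table. Open, the arm stands up, leaning 18 degrees to the block (top 142 mm above the table at jig x +32 mm, pad face out to jig x +15 mm). It is linked to the lever and presses on the block's top when locked. Origin in the arm, 21 mm behind the pad's face
- stop_face (a point): middle of the face of the end stop, a wooden bar across the channel: jig x = +25 mm, y = 0, 26 mm above the table; the bar's top is 34 mm above the table. The steel clamp stands behind it (jig x +43 to +113 mm; bracket 34 mm wide, up to 70 mm high)

How it is judged (in metres and radians):
On the way, in this order (a step that is already met when the one before it is completed fails the run):
1. the block is fully home against the end stop while the clamp lever is still open (x of lino_block in the frame of jig above -0.0235 m and z of lino_block in the frame of jig below 0.021 m and value of joint clamp_lever below 0.4 rad and linear speed of lino_block below 0.01 m/s), for 0.2 s.
2. the lever has snapped past its dead point into lock with the block home (x of lino_block in the frame of jig above -0.0235 m and value of joint clamp_lever above 1.25 rad), for 0.2 s.
At the end, for the whole second after the job is handed in: the block lies flat and at rest in the jig within 3.5 mm of the end stop, the clamp lever is in its lock (joint above 1.25 rad) and the clamp's rubber pad presses on the block (over 2 N) (all of step 2 and z of lino_block in the frame of jig below 0.021 m and value of joint clamp_lever below 1.45 rad and contact force between clamp_pad and lino_block above 2 N and linear speed of lino_block below 0.01 m/s); the robot touches nothing.
It fails at once if the block is lifted or tipped (z of lino_block in the frame of jig above 0.026 m or angle between lino_block's own z axis and vertical above 0.15 rad).
It fails at once if the lever is swung over (past 1.0 rad) while the block is not home (value of joint clamp_lever above 1 rad and x of lino_block in the frame of jig below -0.025 m).
It fails at once if another thing on the table is moved more than 20 mm or tipped (distance of any of ink_jar, eraser, brush_jar, bottle, mug, paint_tin from where it was at the start of the episode above 0.02 m or angle between any of ink_jar, eraser, brush_jar, bottle, mug, paint_tin's own z axis and vertical above 0.3 rad).
It also fails if it takes over 48 s, if anything falls off the work surface, if the arm or the gripper's body presses on something with over 40 N, if the wrist force passes 120 N, or if a joint passes its speed limit or range.

## Working session

There is one attempt and no reset: what is moved stays moved. The work goes in short steps, Python scripts to look and compute and a tool call to move; the robot and the scene stay as the last step left them, time stands still between calls to the robot, and variables do not carry over. Pictures are saved under pics/ and viewed, and the job is handed in when it is done.

Besides the shell and the picture viewer there is one more tool, called after "Call:" as name(argument=value, ...), one argument or row to a line, values as JSON. arm_command: Moves the arm, as the interface text tells. Its arguments: {"type":"object","properties":{"slide":{"type":"array","items":{"type":"array","items":{"type":"number"}}},"turn":{"type":"array","items":{"type":"array","items":{"type":"number"}}},"grip":{"type":"array","items":{"type":"number"}},"newtons":{"type":"number"}},"required":["slide","turn","grip"]}

```bash
mkdir -p pics; ls; python3 - <<'E'
from workcell import env
import cv2, numpy as np
s=env.state(); print(s)
for n in ["scene","top"]:
    p,d=env.grab_frame(n); cv2.imwrite(f"pics/{n}0.png",p[:,:,::-1]); np.save(f"pics/{n}0.npy",d)
    c=env.calibration(n); print(n,{k:np.round(v,4).tolist() if not isinstance(v,str) else v for k,v in c.items()})
    for l in ["jig","lino_block","lever_grip","clamp_pad","stop_face","ink_jar","eraser"]:
        try: r=env.search_frame(n,l); print(l,[(np.round(q["point"]).tolist(),round(q["p"],2)) for q in r[:2]])
        except Exception as e: print(l,e)
E
```

```text
pics
{'time_s': 0.0, 'qpos': array([ 7.06998670e+01,  1.83520586e+01,  8.97046133e+01, -5.32603219e-04,
        7.20442027e+01, -1.14605424e+00]), 'qvel': array([ 0.00884575, -0.07831591, -0.01851774, -0.06800577,  0.11882666,
       -0.01661862]), 'effort': array([-1.00711153e-03, -4.12445033e+01, -2.31978571e+01,  7.25135906e-02,
        4.58300533e-02, -1.51054160e-04]), 'ee_pos': array([178.99983307, 545.92473296, 221.12823211]), 'ee_rot': array([ -90.85844182,   89.89912412, -109.01235598]), 'force': array([-0.48759286,  0.15454659, -0.73375403]), 'torque': array([ 0.03180687,  0.00585563, -0.02152601]), 'gripper_width': 91.05761104081456}
scene {'K': [[608.2664, 0.0, 317.761], [0.0, 608.2664, 240.0079], [0.0, 0.0, 1.0]], 'camera_from_world': [[0.3111, 0.9503, 0.0156, -170.367], [-0.7382, 0.2313, 0.6337, 327.8948], [0.5986, -0.2086, 0.7734, -1993.0958], [0.0, 0.0, 0.0, 1.0]]}
jig [([514.0, 2.0, 17.0], 0.91)]
lino_block [([518.0, -79.0, 42.0], 0.88)]
lever_grip [([490.0, 83.0, 135.0], 0.72)]
clamp_pad [([491.0, 78.0, 138.0], 0.59)]
stop_face [([513.0, 4.0, 20.0], 0.82), ([410.0, 452.0, 56.0], 0.67)]
ink_jar [([657.0, -27.0, 49.0], 0.97)]
eraser [([394.0, -4.0, 12.0], 0.57)]
top {'K': [[492.7297, 0.0, 327.1604], [0.0, 492.7297, 238.5578], [0.0, 0.0, 1.0]], 'camera_from_world': [[-0.0212, -0.9998, -0.0017, -10.3942], [0.9988, -0.0213, 0.0452, -549.2967], [-0.0453, -0.0007, 0.999, -1280.5741], [0.0, 0.0, 0.0, 1.0]]}
jig [([504.0, 1.0, 15.0], 0.84)]
lino_block [([515.0, -81.0, 40.0], 0.75)]
lever_grip [([488.0, 83.0, 161.0], 0.73)]
clamp_pad [([496.0, 5.0, 136.0], 0.58), ([486.0, 82.0, 163.0], 0.33)]
stop_face [([501.0, -0.0, 16.0], 0.57)]
ink_jar [([641.0, -30.0, 54.0], 0.69)]
eraser [([384.0, -10.0, 13.0], 0.57)]
```

View pics/scene0.png

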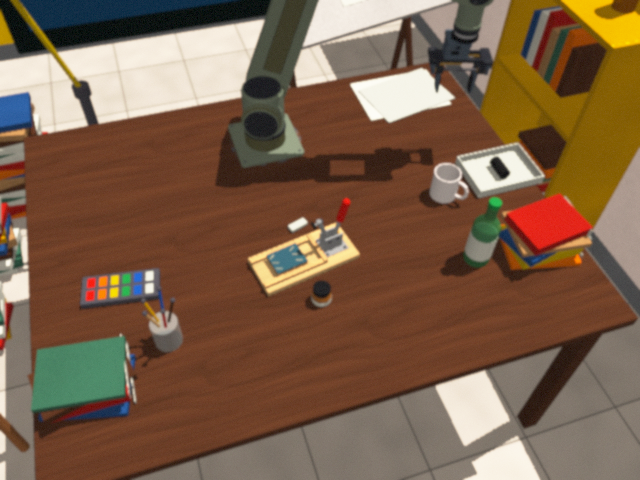

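View pics/top0.png

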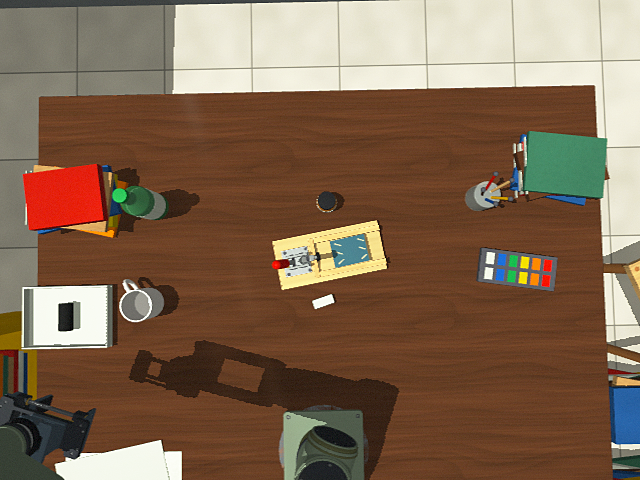

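The top view shows the jig around (330,255), with the block at (350,250) on its open right side. The clamp is at (297,262) with the red lever leaning left, so jig +x is roughly world +y. The jar is at (327,201) and the eraser at (323,301). Next I'll fit the jig precisely.

```bash
cat > h.py <<'E'
import numpy as np, cv2
from workcell import env
def cloud(name,d):
    c=env.calibration(name);K=np.array(c["K"]);T=np.array(c["camera_from_world"])
    v,u=np.mgrid[:480,:640]; z=d
    P=np.stack([(u-K[0,2])*z/K[0,0],-(v-K[1,2])*z/K[1,1],-z],-1)
    return (P-T[:3,3])@T[:3,:3]
E
python3 - <<'E'
from h import *
for n in ["top","scene"]:
    d=np.load(f"pics/{n}0.npy"); p=cv2.imread(f"pics/{n}0.png"); W=cloud(n,d)
    tb=(abs(W[...,0]-500)<250)&(abs(W[...,1])<250)&(d>0); 
    print(n,"table z",np.median(W[tb][:,2]))
    hsv=cv2.cvtColor(p,cv2.COLOR_BGR2HSV)
    roi=(abs(W[...,0]-505)<110)&(abs(W[...,1])<190)&(d>0)
    wood=roi&(hsv[...,0]>15)&(hsv[...,0]<32)&(hsv[...,2]>140)&(hsv[...,1]>50)&(W[...,2]>8)&(W[...,2]<45)
    k=cv2.morphologyEx(wood.astype(np.uint8),cv2.MORPH_OPEN,np.ones((3,3)))>0
    n_,lab,st,_=cv2.connectedComponentsWithStats(k.astype(np.uint8)); print(st[1:,4])
    k=roi&(W[...,2]>9)&(W[...,2]<50)&cv2.dilate(k.astype(np.uint8),np.ones((3,3))).astype(bool)
    r=cv2.minAreaRect(W[k][:,:2].astype(np.float32)); print("rect",r)
    print(cv2.boxPoints(r).round(1).tolist())
    blue=roi&(hsv[...,0]>85)&(hsv[...,0]<120)&(hsv[...,1]>80)&(W[...,2]>30)&(W[...,2]<50)
    r=cv2.minAreaRect(W[blue][:,:2].astype(np.float32)); print("blue",blue.sum(),r, np.median(W[blue][:,2]))
    red=(abs(W[...,0]-505)<110)&(abs(W[...,1])<250)&((hsv[...,0]<6)|(hsv[...,0]>174))&(hsv[...,1]>180)&(hsv[...,2]>100)&(W[...,2]>60)
    q=W[red]; print("red",len(q),q.mean(0).round(1),q.min(0).round(1),q.max(0).round(1))
    x0,y0,x1,y1=(255,205,405,305) if n=="top" else (235,190,375,315)
    cv2.imwrite(f"pics/{n}_crop.png",cv2.resize(p[y0:y1,x0:x1],None,fx=5,fy=5,interpolation=cv2.INTER_NEAREST)[:600,:800])
E
```

```text
top table z -0.41038084233635946
[3259]
rect ((507.21136474609375, -27.296173095703125), (130.017333984375, 280.5887756347656), 10.317753791809082)
[[418.1000061035156, 99.0999984741211], [468.3999938964844, -177.0], [596.2999877929688, -153.6999969482422], [546.0, 122.4000015258789]]
blue 815 ((516.2232666015625, -77.68214416503906), (68.24005889892578, 87.45142364501953), 11.241009712219238) 38.92690409473206
red 138 [486.8  66.7 387.2] [474.4 -23.  117.3] [ 495.   105.5 1304.1]
scene table z -1.7126290472570131
[   9    9 2403    9]
rect ((509.2842102050781, -29.36224365234375), (137.1551055908203, 281.8227233886719), 9.745241165161133)
[[417.79998779296875, 97.9000015258789], [465.5, -179.8000030517578], [600.7000122070312, -156.60000610351562], [553.0, 121.0999984741211]]
blue 403 ((517.9931030273438, -78.35432434082031), (70.99314880371094, 84.88770294189453), 10.382279396057129) 37.798644167700736
red 181 [493.   84.6 149.9] [478.7  67.5 103.8] [501.2 102.6 181.7]
```

View pics/top_crop.png

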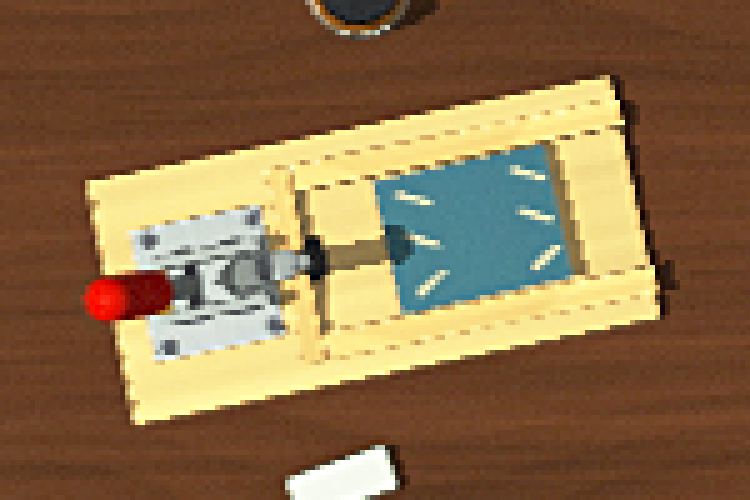

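View pics/scene_crop.png

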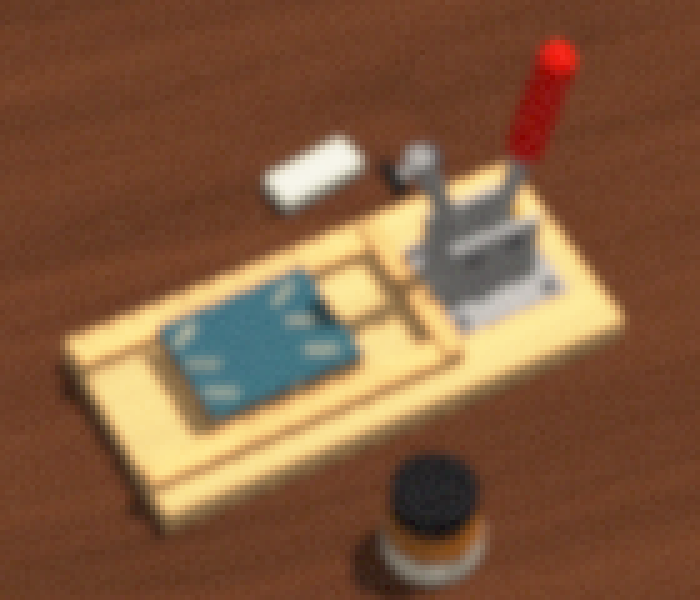

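```bash
cat >> h.py <<'E'
from scipy.spatial.transform import Rotation as Ro
D=np.deg2rad(10.35); ux=np.array([-np.sin(D),np.cos(D),0]); uy=np.array([-np.cos(D),-np.sin(D),0]); O=np.array([505.4,-17.5,0])
def w(x,y,z): return O+ux*x+uy*y+np.array([0,0,z])
def jig(p): p=np.array(p)-O; return np.array([p@ux,p@uy,p[2]])
def Rg():  # x down, y along +-jig y
    s=env.state(); R=Ro.from_euler('xyz',s['ee_rot'],degrees=True)
    best=None
    for sg in (1,-1):
        x=np.array([0,0,-1.]); y=sg*uy; G=Ro.from_matrix(np.column_stack([x,y,np.cross(x,y)]))
        t=(R.inv()*G).as_rotvec()
        if best is None or np.linalg.norm(t)<np.linalg.norm(best): best=t
    return R,best
def rel(x,y,z):
    s=env.state(); R,t=Rg(); return (R.inv().apply(w(x,y,z)-s['ee_pos'])/10).round(2), t.round(3)
def rep():
    s=env.state(); print(round(s['time_s'],2),"jig tcp",jig(s['ee_pos']).round(1),"F",s['force'].round(1),"q",s['qpos'].round(0),"rotres",Rg()[1].round(3))
E
python3 -c "
from h import *
rep(); print(rel(-140,0,222)); print(rel(-140,0,110)); R,_=Rg(); print(R.as_matrix().round(3)); print(np.linalg.norm(w(-140,0,0)))"
```

```text
0.8 jig tcp [613.3 219.6 222. ] F [ 0.6 -0.8 -0.7] q [71. 18. 90.  0. 72. -1.] rotres [ 1.073 -0.    -0.   ]
(array([-1.000e-02, -5.572e+01,  5.525e+01]), array([ 1.073, -0.   , -0.   ]))
(array([ 11.19, -55.72,  55.25]), array([ 1.073, -0.   , -0.   ]))
[[ 0.     0.312  0.95 ]
 [ 0.     0.95  -0.312]
 [-1.     0.    -0.   ]]
552.7927569503536
```

Call:
arm_command(
  slide=[
    [0,-27.9,27.6],
    [0,-27.9,27.6],
    [0,-27.9,27.6],
    [0,-27.9,27.6],
    [0,-27.9,27.6],
    [0,-27.9,27.6],
    [0,-27.9,27.6],
    [0,-27.9,27.6],
    [0,-27.9,27.6],
    [0,-55.7,55.3],
    [0,-55.7,55.3],
    [0,-55.7,55.3],
    [0,-55.7,55.3],
    [0,-55.7,55.3],
    [0,-55.7,55.3],
    [0,-55.7,55.3],
    [0,-55.7,55.3],
    [0,-55.7,55.3],
    [0,-55.7,55.3],
    [0,-55.7,55.3],
  ],
  turn=[
    [0.536,0,0],
    [0.536,0,0],
    [0.536,0,0],
    [0.536,0,0],
    [0.536,0,0],
    [0.536,0,0],
    [0.536,0,0],
    [0.536,0,0],
    [0.536,0,0],
    [1.073,0,0],
    [1.073,0,0],
    [1.073,0,0],
    [1.073,0,0],
    [1.073,0,0],
    [1.073,0,0],
    [1.073,0,0],
    [1.073,0,0],
    [1.073,0,0],
    [1.073,0,0],
    [1.073,0,0],
  ],
  grip=[255,255,255,255,255,255,255,255,255,255,255,255,255,255,255,255,255,255,255,255],
  newtons=30,
)

```text
time_s: 2.47
ee_pos: [533.8, -160.7, 221.4]
ee_rot: [27.5, 89.8, -52.4]
force: [-0.1, 0.1, -0.5]
gripper_width: 0.5
```

```bash
python3 -c "
from h import *
rep(); print(env.state()['gripper_width']);print(rel(-140,0,80));print(rel(-140,0,34))
p,d=env.grab_frame('top'); cv2.imwrite('pics/t1.png',cv2.resize(p[180:330,240:440,::-1],None,fx=4,fy=4)); r=env.search_frame('top','lino_block'); print(r[:1])"
```

```text
2.47 jig tcp [-146.    -2.2  221.4] F [-0.1  0.1 -0.5] q [-18.  17.  92.  -0.  71. -28.] rotres [-0.004  0.003 -0.002]
0.5345789863334319
(array([14.14, -0.25, -0.65]), array([-0.004,  0.003, -0.002]))
(array([18.74, -0.26, -0.66]), array([-0.004,  0.003, -0.002]))
[{'point': [515.2, -79.7, 37.9], 'p': 0.89}]
```

Call:
arm_command(
  slide=[
    [0,0,0],
    [0,0,0],
    [4,0,0],
    [8,0,0],
    [12,0,0],
    [15,0,0],
    [16,0,0],
    [17,0,0],
    [17,0,0],
    [17,0,0],
    [17,0,0],
    [17,0,0],
  ],
  turn=[
    [0,0,0],
    [0,0,0],
    [0,0,0],
    [0,0,0],
    [0,0,0],
    [0,0,0],
    [0,0,0],
    [0,0,0],
    [0,0,0],
    [0,0,0],
    [0,0,0],
    [0,0,0],
  ],
  grip=[255,255,255,255,255,255,255,255,255,255,255,255],
)

```text
time_s: 3.57
ee_pos: [532.4, -155.4, 53.8]
ee_rot: [63.7, 89.8, -15.9]
force: [-0.2, 0.6, 1.0]
gripper_width: 0.8
```

```bash
python3 -c "
from h import *
rep(); print(rel(-140,0,31))
p,d=env.grab_frame('scene'); cv2.imwrite('pics/s2.png',cv2.resize(p[170:330,215:415,::-1],None,fx=4,fy=4,interpolation=cv2.INTER_CUBIC)[:600]);"
```

```text
3.57 jig tcp [-140.5   -1.8   53.8] F [-0.2  0.6  1. ] q [-17.  26. 105.   0.  49. -28.] rotres [ 0.     0.002 -0.003]
(array([ 2.28, -0.18, -0.06]), array([ 0.   ,  0.002, -0.003]))
```

View pics/s2.png

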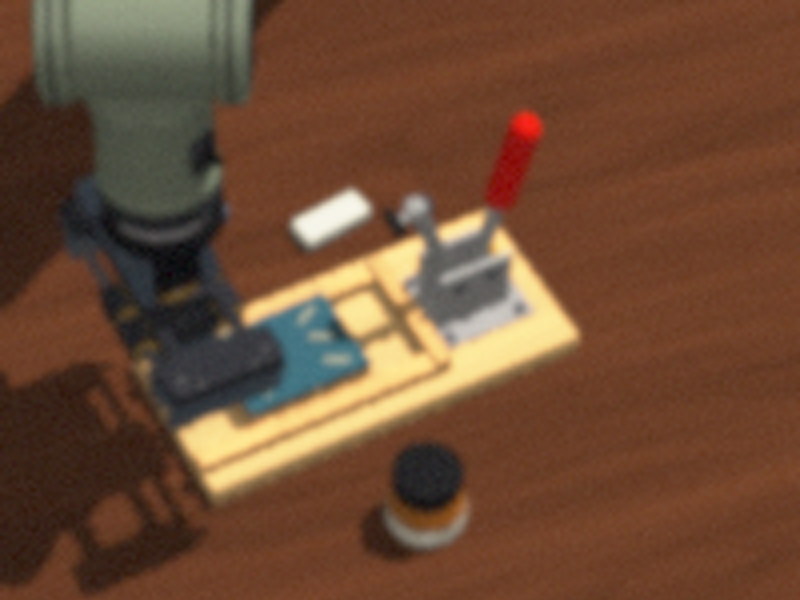

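The scene view shows the gripper lined up behind the block's open-end face in the channel, with the clamp arm and lever clear.

Call:
arm_command(
  slide=[
    [0.7,-0.2,0],
    [1.4,-0.2,0],
    [2.0,-0.2,0],
    [2.2,-0.2,0],
    [2.2,-0.2,0],
    [2.2,-0.2,-0.5],
    [2.2,-0.2,-1.0],
    [2.2,-0.2,-1.4],
    [2.2,-0.2,-1.7],
    [2.2,-0.2,-2.0],
    [2.2,-0.2,-2.3],
    [2.2,-0.2,-2.6],
    [2.2,-0.2,-2.9],
    [2.2,-0.2,-3.2],
    [2.2,-0.2,-3.5],
    [2.2,-0.2,-3.8],
    [2.2,-0.2,-4.1],
    [2.2,-0.2,-4.4],
    [2.2,-0.2,-4.4],
    [2.2,-0.2,-4.4],
  ],
  turn=[
    [0,0,0],
    [0,0,0],
    [0,0,0],
    [0,0,0],
    [0,0,0],
    [0,0,0],
    [0,0,0],
    [0,0,0],
    [0,0,0],
    [0,0,0],
    [0,0,0],
    [0,0,0],
    [0,0,0],
    [0,0,0],
    [0,0,0],
    [0,0,0],
    [0,0,0],
    [0,0,0],
    [0,0,0],
    [0,0,0],
  ],
  grip=[255,255,255,255,255,255,255,255,255,255,255,255,255,255,255,255,255,255,255,255],
)

```text
time_s: 5.28
ee_pos: [520.9, -111.7, 29.8]
ee_rot: [-148.8, 89.9, 131.5]
force: [-0.9, 0.3, -0.4]
gripper_width: 0.5
```

```bash
python3 -c "
from h import *
rep()
p,d=env.grab_frame('scene'); cv2.imwrite('pics/s3.png',cv2.resize(p[170:330,215:415,::-1],None,fx=4,fy=4,interpolation=cv2.INTER_CUBIC)[:600]);"
```

```text
5.28 jig tcp [-95.5   1.7  29.8] F [-0.9  0.3 -0.4] q [-13.  26. 110.   0.  45. -24.] rotres [ 0.    -0.001  0.001]
```

View pics/s3.png

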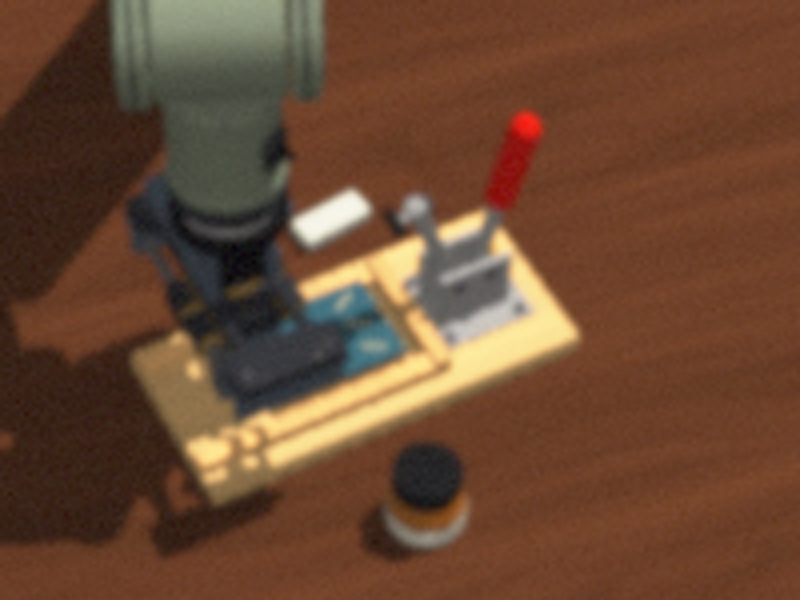

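The block has moved along the channel, and there's a small gap left to the stop near (400,345). The next move closes it.

Call:
arm_command(
  slide=[
    [0,0,-0.3],
    [0,0,-0.6],
    [0,0,-0.8],
    [0,0,-1.0],
    [0,0,-1.1],
    [0,0,-1.2],
    [0,0,-1.3],
    [0,0,-1.4],
    [0,0,-1.5],
    [0,0,-1.6],
    [0,0,-1.6],
    [0,0,-1.6],
  ],
  turn=[
    [0,0,0],
    [0,0,0],
    [0,0,0],
    [0,0,0],
    [0,0,0],
    [0,0,0],
    [0,0,0],
    [0,0,0],
    [0,0,0],
    [0,0,0],
    [0,0,0],
    [0,0,0],
  ],
  grip=[255,255,255,255,255,255,255,255,255,255,255,255],
)

```text
time_s: 6.33
ee_pos: [518.6, -97.2, 30.0]
ee_rot: [15.1, 89.9, -64.5]
force: [0.5, -5.7, -1.4]
gripper_width: 0.3
```

```bash
python3 -c "
from h import *
rep()
p,d=env.grab_frame('scene'); cv2.imwrite('pics/s4.png',cv2.resize(p[170:330,215:415,::-1],None,fx=4,fy=4,interpolation=cv2.INTER_CUBIC)[:600]);"
```

```text
6.33 jig tcp [-80.8   1.4  30. ] F [ 0.5 -5.7 -1.4] q [-12.  26. 110.  -0.  44. -22.] rotres [ 0.001  0.001 -0.   ]
```

View pics/s4.png

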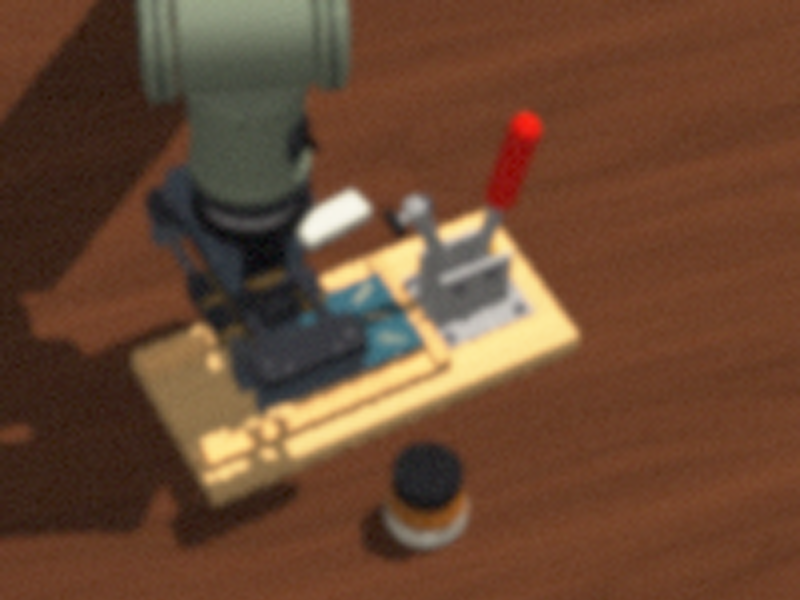

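TCP is at -80.8, where contact was predicted, with 5.7 N. I'll push a bit more to confirm the stop is solid.

Call:
arm_command(
  slide=[
    [0,0,-0.2],
    [0,0,-0.3],
    [0,0,-0.4],
    [0,0,-0.4],
    [0,0,-0.4],
    [0,0,-0.4],
  ],
  turn=[
    [0,0,0],
    [0,0,0],
    [0,0,0],
    [0,0,0],
    [0,0,0],
    [0,0,0],
  ],
  grip=[255,255,255,255,255,255],
)

```text
time_s: 6.88
ee_pos: [518.7, -97.0, 30.5]
ee_rot: [9.4, 89.5, -70.0]
force: [-0.9, -18.9, -0.3]
gripper_width: 0.3
```

```bash
python3 -c "
from h import *
rep()"
```

```text
6.88 jig tcp [-80.6   1.2  30.5] F [ -0.9 -18.9  -0.3] q [-12.  25. 110.  -1.  44. -22.] rotres [ 0.004  0.008 -0.001]
```

The force rose to 19 N with no movement, so the block is home. Now I'll back off, lift, and go over to the lever.

Call:
arm_command(
  slide=[
    [0,0,1],
    [0,0,2.5],
    [0,0,2.5],
    [-2,0,2.5],
    [-6,0,2.5],
    [-10,0,2.5],
    [-14,0,2.5],
    [-18,0,2.5],
    [-21,0,2.5],
    [-23,0,2.5],
    [-23,0,0],
    [-23,0,-4],
    [-23,0,-7],
    [-23,0,-10],
    [-23,0,-12],
    [-23,0,-14],
    [-23,0,-14],
    [-23,0,-14],
    [-23,0,-14],
  ],
  turn=[
    [0,0,0],
    [0,0,0],
    [0,0,0],
    [0,0,0],
    [0,0,0],
    [0,0,0],
    [0,0,0],
    [0,0,0],
    [0,0,0],
    [0,0,0],
    [0,0,0],
    [0,0,0],
    [0,0,0],
    [0,0,0],
    [0,0,0],
    [0,0,0],
    [0,0,0],
    [0,0,0],
    [0,0,0],
  ],
  grip=[255,255,255,255,255,255,255,255,255,255,255,255,255,255,255,255,255,255,255],
)

```text
time_s: 8.47
ee_pos: [492.2, 45.2, 259.9]
ee_rot: [-117.2, 90.0, 163.2]
force: [-0.4, 0.2, -0.3]
gripper_width: 0.9
```

```bash
python3 - <<'E'
from h import *
rep(); print(rel(64,0,167)); print(rel(84,0,167))
p,d=env.grab_frame('scene'); cv2.imwrite('pics/s5.png',cv2.resize(p[140:330,190:430,::-1],None,fx=3,fy=3,interpolation=cv2.INTER_CUBIC));
W=cloud('scene',d); hsv=cv2.cvtColor(p[:,:,::-1].copy(),cv2.COLOR_BGR2HSV)
roi=(abs(W[...,0]-505)<80)&(abs(W[...,1]+50)<120)
b=roi&(hsv[...,0]>85)&(hsv[...,0]<120)&(hsv[...,1]>80)&(W[...,2]>30)&(W[...,2]<50)
q=(W[b]-O); print("block jig x range",np.percentile(q@ux,[1,50,99]).round(1),np.percentile(q@uy,[1,99]).round(1),b.sum())
E
```

```text
8.47 jig tcp [ 64.    1.7 259.9] F [-0.4  0.2 -0.3] q [ 4. 10. 96.  0. 74. -6.] rotres [ 0.001 -0.     0.   ]
(array([9.29, 0.17, 0.01]), array([ 0.001, -0.   ,  0.   ]))
(array([ 9.29,  0.18, -1.99]), array([ 0.001, -0.   ,  0.   ]))
block jig x range [-58.3 -20.3  19.5] [-35.1  27.7] 387
```

View pics/s5.png

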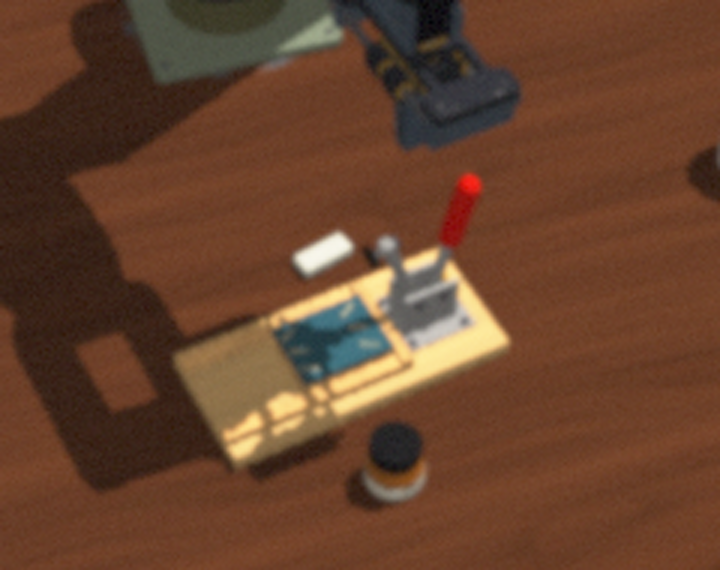

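The block is flush with the stop: its mid x is about -20, and the picture shows no gap at (390,340). Now I'll compute the lever arc.

```bash
python3 - <<'E'
import numpy as np
for e in list(range(75,-1,-5)):
    t=np.deg2rad(e); off=11-5
    x=85+100*np.cos(t)-off*np.sin(t)-16; z=60+100*np.sin(t)+off*np.cos(t)+8
    print(e, "jig",round(x),round(z)," slide x %.1f z %.1f"%((260-z)/10,-(x-64)/10))
E
```

```text
75 jig 89 166  slide x 9.4 z -2.5
70 jig 98 164  slide x 9.6 z -3.4
65 jig 106 161  slide x 9.9 z -4.2
60 jig 114 158  slide x 10.2 z -5.0
55 jig 121 153  slide x 10.7 z -5.7
50 jig 129 148  slide x 11.2 z -6.5
45 jig 135 143  slide x 11.7 z -7.1
40 jig 142 137  slide x 12.3 z -7.8
35 jig 147 130  slide x 13.0 z -8.3
30 jig 153 123  slide x 13.7 z -8.9
25 jig 157 116  slide x 14.4 z -9.3
20 jig 161 108  slide x 15.2 z -9.7
15 jig 164 100  slide x 16.0 z -10.0
10 jig 166 91  slide x 16.9 z -10.2
5 jig 168 83  slide x 17.7 z -10.4
0 jig 169 74  slide x 18.6 z -10.5
```

Call:
arm_command(
  slide=[
    [3,0.2,0],
    [6,0.2,0],
    [8,0.2,0],
    [9.2,0.2,0],
    [9.2,0.2,0],
    [9.2,0.2,-0.5],
    [9.2,0.2,-1.0],
    [9.2,0.2,-1.0],
    [9.2,0.2,-1.0],
  ],
  turn=[
    [0,0,0],
    [0,0,0],
    [0,0,0],
    [0,0,0],
    [0,0,0],
    [0,0,0],
    [0,0,0],
    [0,0,0],
    [0,0,0],
  ],
  grip=[255,255,255,255,255,255,255,255,255],
)

```text
time_s: 9.27
ee_pos: [493.2, 55.7, 169.1]
ee_rot: [86.5, 89.9, 6.9]
force: [-0.3, -0.7, 0.1]
gripper_width: 0.5
```

```bash
python3 - <<'E'
from h import *
rep()
for n,a in (('scene',(120,310,220,400)),('top',(200,320,240,400))):
    p,d=env.grab_frame(n); cv2.imwrite(f'pics/{n}6.png',cv2.resize(p[a[0]:a[1],a[2]:a[3],::-1],None,fx=3 if n=='scene' else 4,fy=3 if n=='scene' else 4,interpolation=cv2.INTER_CUBIC))
E
```

```text
9.27 jig tcp [ 74.2  -1.2 169.1] F [-0.3 -0.7  0.1] q [  5.  14. 104.   0.  62.  -5.] rotres [ 0.001  0.    -0.002]
```

View pics/scene6.png

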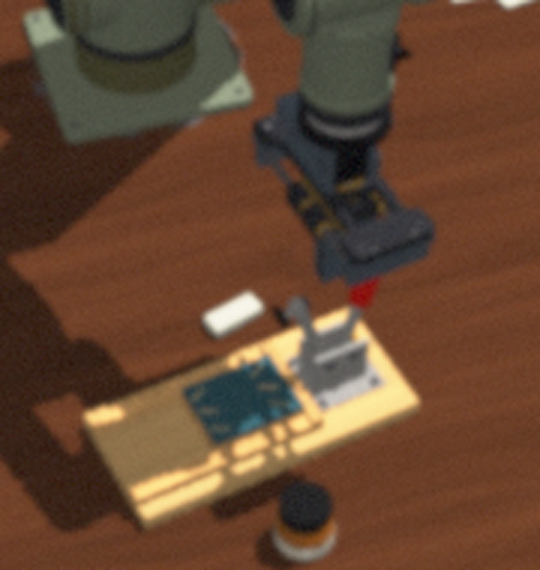

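View pics/top6.png

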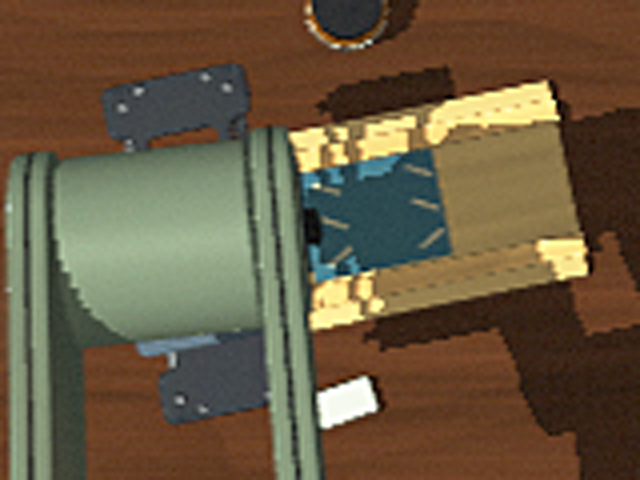

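The top view shows the gripper centred on the jig, with its long side across it. The scene view shows the fingers just in front of the red grip. I'll do the first half of the arc, then check.

Call:
arm_command(
  slide=[
    [0.1,-0.1,-0.8],
    [0.2,-0.1,-1.5],
    [0.3,-0.1,-1.9],
    [0.4,-0.1,-2.4],
    [0.6,-0.1,-2.8],
    [0.7,-0.1,-3.2],
    [0.8,-0.1,-3.6],
    [1.0,-0.1,-4.0],
    [1.2,-0.1,-4.4],
    [1.5,-0.1,-4.7],
    [1.7,-0.1,-5.1],
    [2.0,-0.1,-5.5],
    [2.0,-0.1,-5.5],
    [2.0,-0.1,-5.5],
  ],
  turn=[
    [0,0,0],
    [0,0,0],
    [0,0,0],
    [0,0,0],
    [0,0,0],
    [0,0,0],
    [0,0,0],
    [0,0,0],
    [0,0,0],
    [0,0,0],
    [0,0,0],
    [0,0,0],
    [0,0,0],
    [0,0,0],
  ],
  grip=[255,255,255,255,255,255,255,255,255,255,255,255,255,255],
)

```text
time_s: 10.53
ee_pos: [482.1, 108.9, 148.8]
ee_rot: [29.1, 89.8, -50.4]
force: [-0.3, -5.0, 4.6]
gripper_width: -0.0
```

```bash
python3 - <<'E'
from h import *
rep()
p,d=env.grab_frame('scene'); a=(120,310,220,400);cv2.imwrite(f'pics/s7.png',cv2.resize(p[a[0]:a[1],a[2]:a[3],::-1],None,fx=3,fy=3,interpolation=cv2.INTER_CUBIC))
E
```

```text
10.53 jig tcp [128.5   0.2 148.8] F [-0.3 -5.   4.6] q [ 11.  15. 106.  -0.  59.   1.] rotres [ 0.002  0.002 -0.001]
```

View pics/s7.png

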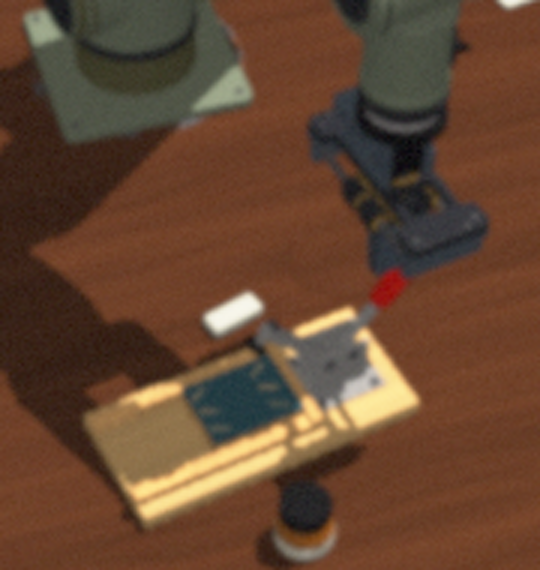

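The lever follows to about 50° at about 7 N, the clamp arm is swinging toward the block, and the block hasn't moved. Continuing through the dead point.

Call:
arm_command(
  slide=[
    [0.3,0,-0.3],
    [0.5,0,-0.6],
    [0.8,0,-1.0],
    [1.1,0,-1.3],
    [1.5,0,-1.6],
    [1.8,0,-1.8],
    [2.2,0,-2.1],
    [2.5,0,-2.4],
    [2.9,0,-2.6],
    [3.2,0,-2.8],
    [3.6,0,-3.0],
    [4.0,0,-3.2],
    [4.4,0,-3.4],
    [4.8,0,-3.5],
    [5.3,0,-3.6],
    [5.7,0,-3.7],
    [6.1,0,-3.8],
    [6.5,0,-3.9],
    [7.0,0,-4.0],
    [7.2,0,-4.0],
  ],
  turn=[
    [0,0,0],
    [0,0,0],
    [0,0,0],
    [0,0,0],
    [0,0,0],
    [0,0,0],
    [0,0,0],
    [0,0,0],
    [0,0,0],
    [0,0,0],
    [0,0,0],
    [0,0,0],
    [0,0,0],
    [0,0,0],
    [0,0,0],
    [0,0,0],
    [0,0,0],
    [0,0,0],
    [0,0,0],
    [0,0,0],
  ],
  grip=[255,255,255,255,255,255,255,255,255,255,255,255,255,255,255,255,255,255,255,255],
)

```text
time_s: 12.25
ee_pos: [474.6, 148.9, 76.1]
ee_rot: [140.7, 90.0, 61.1]
force: [-4.4, 0.0, 18.1]
gripper_width: 0.5
```

```bash
python3 - <<'E'
from h import *
rep()
p,d=env.grab_frame('scene'); a=(120,310,220,400);cv2.imwrite(f'pics/s8.png',cv2.resize(p[a[0]:a[1],a[2]:a[3],::-1],None,fx=3,fy=3,interpolation=cv2.INTER_CUBIC))
E
```

```text
12.25 jig tcp [169.2   0.4  76.1] F [-4.4  0.  18.1] q [ 16.  20. 111.   0.  49.   6.] rotres [ 0. -0. -0.]
```

View pics/s8.png

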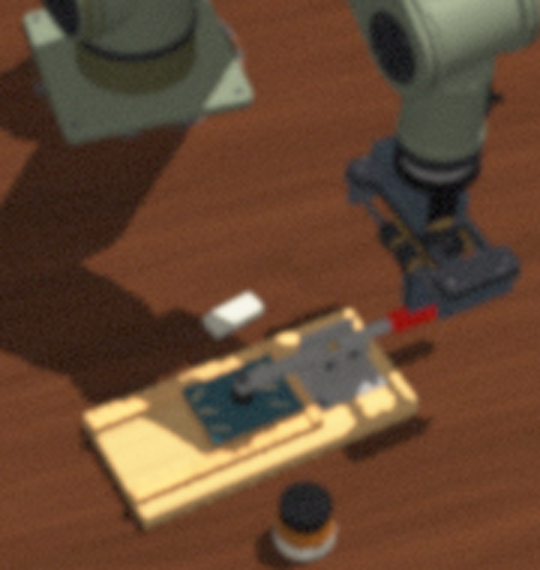

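The lever is level and the pad is on the block; tip height 68 mm with an 18 N reaction fits the lock stop. Retracting straight up.

Call:
arm_command(
  slide=[
    [0,0,0],
    [0,0,0],
    [-0.5,0,0],
    [-1.5,0,0],
    [-3,0,0],
    [-6,0,0],
    [-9,0,0],
    [-12,0,0],
    [-15,0,-3],
    [-17,0,-7],
    [-18,0,-11],
    [-18,0,-15],
    [-18,0,-15],
    [-18,0,-15],
    [-18,0,-15],
  ],
  turn=[
    [0,0,0],
    [0,0,0],
    [0,0,0],
    [0,0,0],
    [0,0,0],
    [0,0,0],
    [0,0,0],
    [0,0,0],
    [0,0,0],
    [0,0,0],
    [0,0,0],
    [0,0,0],
    [0,0,0],
    [0,0,0],
    [0,0,0],
  ],
  grip=[255,255,255,255,255,255,255,255,255,255,255,255,255,255,255],
)

```text
time_s: 13.55
ee_pos: [447.2, 295.7, 256.0]
ee_rot: [-23.3, 89.9, -102.9]
force: [-0.7, -0.2, -0.4]
gripper_width: 0.4
```

```bash
python3 - <<'E'
from h import *
rep()
p,d=env.grab_frame('scene'); a=(170,320,220,400);cv2.imwrite(f'pics/s9.png',cv2.resize(p[a[0]:a[1],a[2]:a[3],::-1],None,fx=4,fy=4,interpolation=cv2.INTER_CUBIC))
W=cloud('scene',d); hsv=cv2.cvtColor(p[:,:,::-1].copy(),cv2.COLOR_BGR2HSV)
roi=(abs(W[...,0]-505)<80)&(abs(W[...,1]+50)<120)
b=roi&(hsv[...,0]>85)&(hsv[...,0]<120)&(hsv[...,1]>80)&(W[...,2]>30)&(W[...,2]<50)
q=(W[b]-O); print("block jig x",np.percentile(q@ux,[1,50,99]).round(1),"z",np.median(W[b][:,2]))
r=(abs(W[...,0]-490)<60)&(W[...,1]>40)&(W[...,1]<220)&((hsv[...,0]<6)|(hsv[...,0]>174))&(hsv[...,1]>180)&(hsv[...,2]>100)&(W[...,2]>30)
q=W[r]-O; print("red jig x",np.percentile(q@ux,[2,98]).round(),"z",np.percentile(q[:,2],[5,50,95]).round(1))
print("pad",env.search_frame('scene','clamp_pad')[:1],"ink",env.search_frame('scene','ink_jar')[:1],"er",env.search_frame('scene','eraser')[:1])
E
```

```text
13.55 jig tcp [318.6   1.  256. ] F [-0.7 -0.2 -0.4] q [32. 14. 91. -0. 75. 22.] rotres [0.001 0.001 0.   ]
block jig x [-62.6 -30.   17.2] z 38.16170126242181
red jig x [134. 204.] z [53.6 61.8 68.4]
pad [] ink [{'point': [659.6, -24.0, 50.7], 'p': 0.62}] er [{'point': [392.1, -3.5, 13.0], 'p': 0.7}]
```

View pics/s9.png

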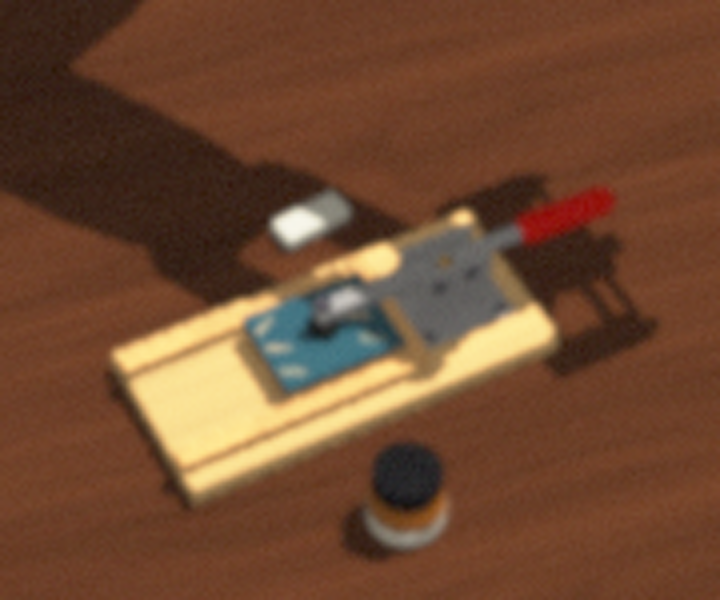

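The lever is level (60 mm), the pad is on the block, and the jar and eraser haven't moved. One top check of the block's near edge before handing in.

```bash
python3 - <<'E'
from h import *
p,d=env.grab_frame('top'); a=(200,320,240,400);cv2.imwrite('pics/t10.png',cv2.resize(p[a[0]:a[1],a[2]:a[3],::-1],None,fx=4,fy=4,interpolation=cv2.INTER_CUBIC))
W=cloud('top',d); hsv=cv2.cvtColor(p[:,:,::-1].copy(),cv2.COLOR_BGR2HSV)
roi=(abs(W[...,0]-505)<80)&(abs(W[...,1]+50)<120)
b=roi&(hsv[...,0]>85)&(hsv[...,0]<120)&(hsv[...,1]>80)&(W[...,2]>30)&(W[...,2]<50)
q=(W[b]-O); print("block jig x",np.percentile(q@ux,[0,1,99,100]).round(1),"z",np.median(W[b][:,2])); rep()
E
```

```text
block jig x [-63.2 -62.5  23.8  24.6] z 38.932035833398494
13.8 jig tcp [317.7   0.6 255.9] F [ 0.4  0.1 -0.4] q [32. 14. 91. -0. 75. 22.] rotres [-0.001  0.     0.   ]
```

View pics/t10.png

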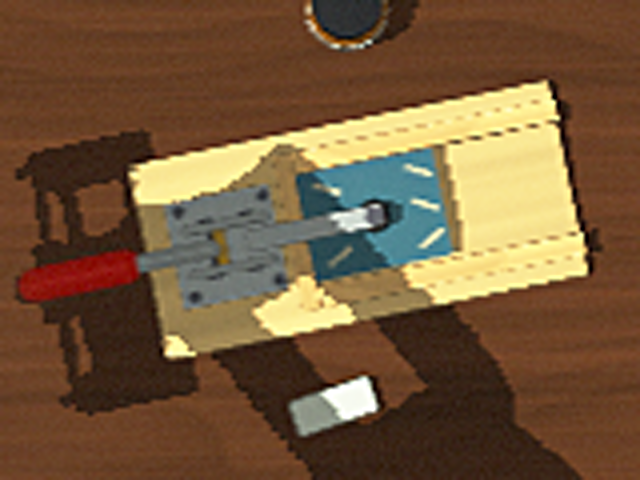

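The top view shows the block flush with the stop at (305,215): it spans jig x -63 to +24.6 mm, against a nominal -65 to +25. The pad is on its top at (380,213), and the lever lies flat.

```bash
python3 -c "
from workcell import env
print(env.job_done())"
```

```text
the job is handed in; nothing more can be done
None
```

I pushed the block home with the closed fingers, then took the red lever down its arc past the dead point into lock. I backed the arm off and handed the job in at about 14 s. No verdict was reported.

- **Block home:** at the stop the push force rose to 19 N with no further movement. The last top view shows the block flush with the stop, spanning jig x -63 to +24.6 mm, with its top at 39 mm.
- **Lever locked:** the lever is level, with its grip about 61 mm above the table, and stayed there after release.
- **Pad on block:** the pictures show the pad on the block's top. I could not measure the pad's force, and the last network search for the pad found nothing, so this check is by eye only.
- **Other things:** the ink jar and eraser read within about 4 mm of their first positions. I did not measure the brush jar, bottle, mug and paint tin again, and the arm's path stayed clear of them.
- **Disagreement:** the scene camera's block x range after clamping (-62.6 to +17.2 mm) is shorter than the top camera's. The clamp arm and shadow cover part of the block there, so I relied on the top view.

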